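# Open the hasp-locked filler cap of the twin spread dispenser

## Task

On the steel twin spread dispenser one filler cap is locked under a hinged hasp: swing that hasp up off its catch and fold it right back, then unscrew the cap that was under it. Nobody knows whether that cap has a right-hand or a left-hand thread, so try it both ways; once it is loose lift it upright about ten centimetres above its neck and finish while holding it there in the gripper, put nothing down. Leave the other filler cap seated and the jar, mug and tub where they stand.

Things in the scene. Friction and masses are not known exactly. Their poses are not given: they have to be found in the camera images.
- dispenser: fixed steel box 170 (x) x 300 (y) x 120 mm high; origin at the centre of its underside, z up, y along its long side. Two upright round filler necks (48 mm across, 34 mm tall, mouths 154 mm above the counter) stand on its deck at x = 0, y = +70 mm (under the hasp) and y = -70 mm (no hasp), each closed by a cap. Two spouts reach 40 mm out of the -x face
- neck_mouth (a point): centre of the mouth of the neck under the hasp. Its thread: the tight way the cap meets a hard stop within about 20 degrees; the loose way it runs easily, not rising, for 65 to 85 degrees to another hard stop, and there (within 5 degrees of it) lifts straight out; elsewhere a pull is blocked. Pushed on against a stop, the fingers slip round the cap harmlessly. The hand differs from start to start
- cap_centre (a point): the loose cap under the hasp, 0.11 to 0.22 kg: centre of its round ribbed metal grip part, 56 mm diameter, 26 mm tall (13 mm above and below); z is its axis. At the start 13 mm above the neck's mouth. A plug and a thin stem with a cross bar reach 30 mm down from the grip part into the neck. Nothing on it shows the hand. Gripped with 35 N, a stop is felt as over 0.4 N m; running free under 0.15 N m
- hasp (a joint): hinge angle of the hasp, rad: 0 = lying level over the cap with its window end over the catch (start), 1.57 = straight up, 2.85 = folded right back (end stop). It turns freely; past about 1.5 it falls back by its own weight, below that it falls shut
- hasp_hinge (a point): point on the hasp's hinge line, 186 mm above the counter; the line runs along the dispenser's y. Its bracket is upright, 14 x 38 mm, top 192 mm above the counter, 70 mm from the cap's axis on the dispenser's +x side
- hasp_grip (a point): grip point on the hasp's upright black lifting tab, 22 (along the hasp) x 18 (along the hinge line) x 38 mm tall, 24 above the strap, 14 below the tab's top; shut, it is 108 mm from the hinge towards the catch and 28 mm above the hinge line. Moves with the hasp. Strap 18 mm wide, 4 thick, 6 mm above the cap. Pinched across the 18 mm, the tab pivots between the fingers as the hasp swings
- catch (a point): top of the catch, a slim wire staple 18 mm wide fixed on the dispenser, 197 mm above the counter, 66 mm from the cap's axis on the -x side; the window at the hasp's free end lies over it when shut
- other_cap_centre (a point): centre of the grip part of the second cap, same looks and size as the first, on the neck without the hasp; loose; to be left seated
- jar: glass jar with a metal lid, 72 mm diameter, 110 mm tall, origin at the centre of its underside; bystander
- mug: white mug, 80 mm diameter, 95 mm tall, origin at the centre of its underside; bystander
- tub: open white plastic tub 130 x 170 x 60 mm, origin at the centre of its underside; bystander
Things that resemble listed ones, but are neither listed nor needed, are in the scene too. Leave any green or pink look-alike of the part that bears cap_centre alone.

How it is judged:
On the way, in this order (a step that is already met when the one before it is completed fails the run):
1. the hasp is folded right back off the catch, the cap still seated (value of joint hasp above 2.3 rad and z of cap_centre in the frame of neck_mouth below 0.025 m), for 0.2 s.
2. the cap is unscrewed and drawn up out of its neck by the fingers (z of cap_centre in the frame of neck_mouth above 0.05 m and contact force between cap and the fingers above 0.5 N), for 0.2 s.
At the end, for the whole second after the job is handed in: hasp folded back (joint above 2.3 rad); the cap's grip centre 70 to 190 mm above the neck's mouth and within 60 mm of its axis sideways, upright within 17 degrees, still, gripped by the fingers and touching nothing of the dispenser; the other cap still seated (moved under 12 mm) (value of joint hasp above 2.3 rad and z of cap_centre in the frame of neck_mouth between 0.07 and 0.19 m and horizontal distance between cap_centre and neck_mouth below 0.06 m and angle between cap_centre's own z axis and vertical below 0.3 rad and contact force between cap and the fingers above 0.5 N and contact force between cap and dispenser below 0.2 N and linear speed of cap below 0.03 m/s and distance of other_cap_centre from where it was at the start of the episode below 0.012 m); the arm keeps its last pose, push and grip.
It fails at once if the other cap is pulled or knocked off its seat (distance of other_cap_centre from where it was at the start of the episode above 0.012 m).
It fails at once if the jar is shifted by more than 30 mm or tipped (distance of jar from where it was at the start of the episode above 0.03 m or angle between jar's own z axis and vertical above 0.4 rad).
It fails at once if the mug is shifted by more than 30 mm or tipped (distance of mug from where it was at the start of the episode above 0.03 m or angle between mug's own z axis and vertical above 0.4 rad).
It fails at once if the tub is shifted by more than 30 mm or tipped (distance of tub from where it was at the start of the episode above 0.03 m or angle between tub's own z axis and vertical above 0.4 rad).
It also fails if it takes over 64 s, if anything falls off the work surface, if the arm or the gripper's body presses on something with over 40 N, if the wrist force passes 120 N, or if a joint passes its speed limit or range.

## Robot

A 7-joint arm with a two-finger parallel gripper is mounted at the origin on the work surface. World frame = base frame: x ahead of the robot, y to its left, z up, the work surface at z = 0. Lengths are in m, angles in rad, forces in N, time in s.
With the tool pointing down it reaches from about 0.425 to 0.95 m from the base axis. Payload 4.7 kg.
Tool frame: the origin (TCP) lies between the finger pads; the fingertips stand 25 mm ahead of it and the grasp point (between the pads) lies 6 mm ahead of it; x points along the fingers, z is the direction in which the jaws open and shut, and the axes are right-handed (so a half turn about x gives the same grasp; the last joint's range is limited). The gripper opens to 85 mm and grips with 20 to 120 N. Pads are 22 mm wide; open, the fingers measure 114 mm over their backs; the gripper's body (76 mm by 85 mm) begins 54 mm behind the grasp point. The pads swing forward as they close: fully open they stand 13 mm farther back than shut.
Start: joints at [1.237, 0.469, -0.049, 1.532, 0.024, 1.141, -0.082], TCP at [0.203, -0.644, 0.256] pointing down, gripper open.
Joint ranges: [-2.59, 2.59], [-0.33, 1.99], [-1.39, 1.29], [0.1, 2.45], [-1.04, 4.18], [0.21, 1.99], [-2.66, 2.66]. Speed limits (rad/s): [2.57, 2.57, 3.14, 3.14, 3.14, 3.14, 3.14].

## Interface

Orientations are given as a 3x3 rotation matrix whose columns are the frame's x, y, z axes.
In Python, from rig import * gives the robot as it stands. Calls block until the motion is done:
- movep(position, orientation): joint-space move of the TCP to a pose.
- move_l(position, attitude=None, feed=0.15, until_force=None): straight line of the TCP; attitude=None keeps the orientation; feed is the mean speed in m/s. With until_force (N) it stops when the force on the tool has changed by that much, and returns True; else False.
- move_joints(angles): joint-space move.
- command_gripper(opening, newtons=None): finger opening in m; newtons is the grip in N (None keeps the last); returns when the fingers have stopped.
- sleep(seconds).
- inverse_kinematics(position, orientation): joint angles nearest the present ones, or None.
- sense(): the state.
- camera(name): name is "side" or "top"; returns (picture, depth): 384x512x3 uint8, red, green, blue; 384x512 float32, m along the optical axis (not along the pixel's ray), 0 where there is no reading.
- camera_params(name): a dict with "K" (3x3 intrinsics, pixels), "position" and "rotation" of the camera in the world. Camera axes: x right, y down, z forward; pixel columns grow to the right and rows downward; lengths in m; the calibration is good to about 2 mm. A picture is of the moment at which its call begins. camera_params takes no time and is no camera call.
A pose or a line that the arm cannot do raises Unreachable and nothing moves.
- finish_job(): hands the job in, once; it reports no verdict.
The state is a dict: "time_s": time; "joint_pos": joint angles; "qd": joint speeds; "joint_efforts": joint torques, N m; "position": TCP position; "tcp_rot": TCP orientation; "wrist_force": force on the tool from outside, world axes, zero at the start; "ft_torque": the same for the moment, N m; "finger_gap": finger opening in m.
Only numpy, scipy, OpenCV 4.12 (cv2) and the standard library are available. Lean on these libraries where they do the work, as an engineer would, in place of code of your own. Each camera call takes 0.05 s, during which the arm holds its last target.

## Working session

There is one attempt and no reset: what is moved stays moved. The work goes in short steps, each a Python script; the robot and the scene stay as the last script left them, time stands still between calls to the robot, and variables do not carry over. Pictures are saved under pics/ and viewed, and the job is handed in when it is done.

```bash
ls; mkdir -p pics
python3 - <<'E'
from rig import *
import cv2,numpy as np
s=sense();print({k:np.round(v,3) for k,v in s.items()})
for n in("side","top"):
    p,d=camera(n);cv2.imwrite(f"pics/{n}0.png",p[:,:,::-1]);np.savez(f"{n}0.npz",p=p,d=d)
    c=camera_params(n);print(n,c)
E
```

```text
pics
{'time_s': np.float64(0.0), 'joint_pos': array([ 1.237,  0.469, -0.049,  1.534,  0.024,  1.141, -0.082]), 'qd': array([-0.001, -0.002, -0.001, -0.001, -0.001, -0.001, -0.   ]), 'joint_efforts': array([-0.0000e+00, -5.1031e+01, -4.7000e-02, -2.3771e+01,  1.1000e-02,
        8.0000e-03,  0.0000e+00]), 'position': array([ 0.202, -0.643,  0.255]), 'tcp_rot': array([[-0.001,  0.954,  0.3  ],
       [ 0.002,  0.3  , -0.954],
       [-1.   , -0.   , -0.002]]), 'wrist_force': array([-0.635,  0.127,  0.206]), 'ft_torque': array([-0.026, -0.011,  0.019]), 'finger_gap': np.float64(0.085)}
side {'K': array([[465.26575199,   0.        , 263.2125348 ],
       [  0.        , 465.26575199, 184.59810542],
       [  0.        ,   0.        ,   1.        ]]), 'position': array([-0.12739587,  0.80483029,  0.8905337 ]), 'rotation': array([[-0.77951745, -0.35918392,  0.51316612],
       [-0.62634522,  0.45566832, -0.63250142],
       [-0.00664921, -0.81446504, -0.58017454]])}
top {'K': array([[435.54495327,   0.        , 264.24966677],
       [  0.        , 435.54495327, 189.50063669],
       [  0.        ,   0.        ,   1.        ]]), 'position': array([ 0.32070212, -0.0016176 ,  1.33294644]), 'rotation': array([[ 0.02188787, -0.98532707,  0.16926751],
       [-0.99975841, -0.02191272,  0.00172143],
       [ 0.00201294, -0.1692643 , -0.98556864]])}
```

View pics/side0.png

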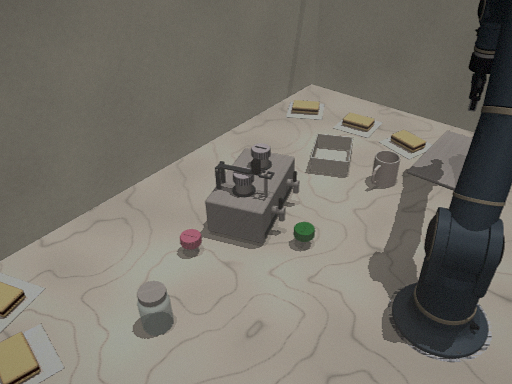

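View pics/top0.png

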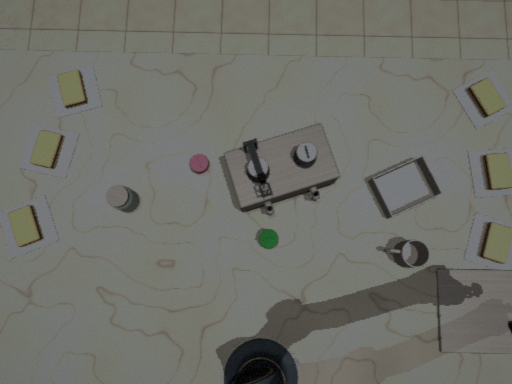

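The top view shows the dispenser around (280,167). The hasp runs from its hinge bracket at (250,145) over the left cap at (257,168) to the catch at (263,190). The bare cap is at (305,153). The pink look-alike is at (199,163) and the green one at (268,239). I'll enlarge the crops to measure.

```bash
cat > h.py <<'E'
import cv2,numpy as np
def ray(c,u,v,z):
    K=c["K"];R=c["rotation"];o=c["position"]
    d=R@np.linalg.solve(K,[u,v,1.]);t=(z-o[2])/d[2];return o+t*d
def cloud(c,dep):
    v,u=np.mgrid[0:dep.shape[0],0:dep.shape[1]]
    K=c["K"];P=np.stack([(u-K[0,2])/K[0,0]*dep,(v-K[1,2])/K[1,1]*dep,dep],-1)
    W=P@c["rotation"].T+c["position"];W[dep<=0]=np.nan;return W
E
python3 - <<'E'
from rig import *
from h import *
for n,(x0,y0,x1,y1) in dict(top=(205,115,355,225),side=(190,130,320,250)).items():
    z=np.load(n+"0.npz");p=z['p'][y0:y1,x0:x1];p=cv2.resize(p,None,fx=5,fy=5,interpolation=cv2.INTER_CUBIC)
    p=np.clip(p.astype(float)*1.5,0,255).astype('uint8');cv2.imwrite(f"pics/{n}crop.png",p[:,:,::-1])
z=np.load("top0.npz");c=camera_params("top");W=cloud(c,z['d'])
# deck
m=(abs(W[...,2]-.12)<.006);
n,l,st,ce=cv2.connectedComponentsWithStats(m.astype('uint8'))
i=1+np.argmax(st[1:,4]);m=l==i
print(st[i],np.nanmean(W[m],0))
r=cv2.minAreaRect((W[m][:,:2]*1000).astype(np.float32));print(r)
# caps: top at z=.18
for nm,lo,hi in(("captop",.174,.186),("tall",.2,.26)):
    m=((W[...,2]>lo)&(W[...,2]<hi));n,l,st,ce=cv2.connectedComponentsWithStats(m.astype('uint8'))
    for i in range(1,n):
        if st[i,4]>8: print(nm,st[i],np.nanmean(W[l==i],0).round(4))
W=cloud(camera_params("side"),np.load("side0.npz")['d'])
m=((W[...,2]>.195)&(W[...,2]<.26));n,l,st,ce=cv2.connectedComponentsWithStats(m.astype('uint8'))
for i in range(1,n):
        if st[i,4]>8: print("side",st[i],np.nanmean(W[l==i],0).round(4),np.nanmax(W[l==i],0).round(3),np.nanmin(W[l==i],0).round(3))
E
```

```text
[ 224  123  116   85 4850] [ 0.60088543 -0.04893527  0.11957748]
((603.582763671875, -46.713592529296875), (170.5712890625, 299.3518371582031), 19.058555603027344)
captop [296 142  22  20 327] [ 0.626  -0.1124  0.1794]
captop [259 157  10  18  96] [0.587  0.003  0.1793]
captop [248 160  10  18 108] [0.5751 0.0348 0.1795]
captop [263 363  13   5  16] [ 0.0714 -0.022   0.1805]
captop [232 375   8   4  10] [0.0422 0.0624 0.1799]
captop [280 380   3   4   9] [ 0.0333 -0.0518  0.1796]
tall [258 172   9  12  72] [0.543  0.0071 0.2236]
tall [508 321   4   5  16] [ 0.1957 -0.593   0.2526]
tall [229 365  52  19 246] [0.0662 0.0072 0.2404]
side [   0    0  234   72 3197] [ 1.792  -0.4246  0.2268] [1.812 0.088 0.26 ] [ 1.774 -1.286  0.195]
side [468 106   9   6  35] [ 0.1876 -0.5951  0.2531] [ 0.198 -0.583  0.26 ] [ 0.178 -0.606  0.244]
side [252 158   9  15 116] [0.5407 0.0112 0.2156] [0.556 0.02  0.231] [ 0.53  -0.004  0.195]
side [ 425  226   79   59 1660] [-0.013   0.0527  0.234 ] [0.076 0.08  0.26 ] [-0.076  0.     0.195]
```

View pics/topcrop.png

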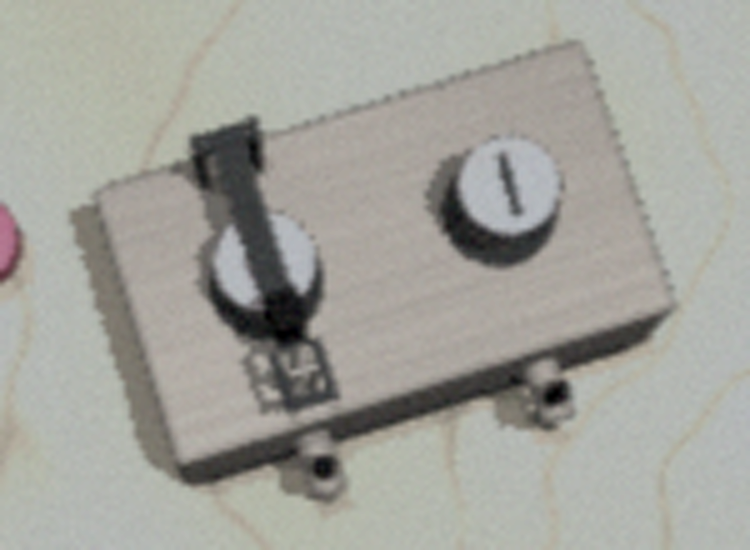

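View pics/sidecrop.png

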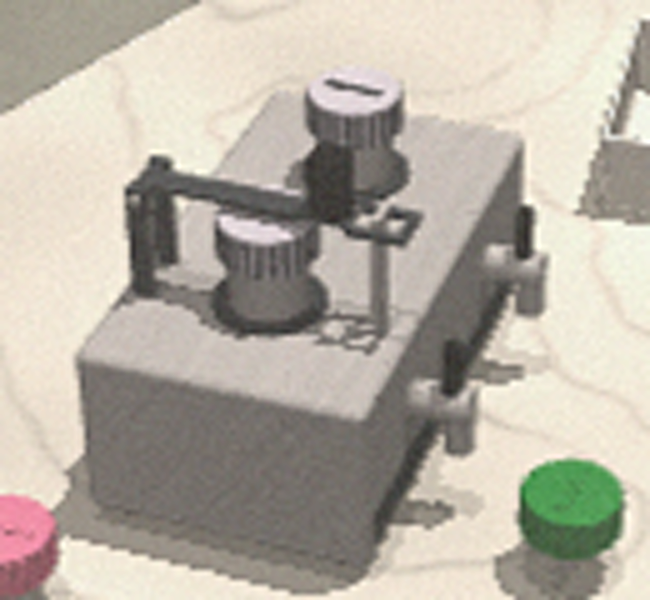

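Each identification agrees with the given sizes:
- **Deck:** the rectangle measures 170.6 x 299.4 mm at z = 0.1196, centre (0.6036, -0.0467), yaw 19.06°.
- **Caps:** this predicts the other cap at (0.6265, -0.1129), and I measured (0.626, -0.1124).
- **Tab:** predicted at (0.545, 0.007), measured (0.543, 0.007).

The locked cap is the steel one under the strap, at crop (265,265) in the top view and (267,240) in the side view. The bare steel cap, the pink one and the green one are not it.

Next I'll move to the tab.

```bash
cat >> h.py <<'E'
C=np.array([.6036,-.0467]);yaw=np.radians(19.06)
ex=np.array([np.cos(yaw),np.sin(yaw),0]);ey=np.array([-np.sin(yaw),np.cos(yaw),0]);ez=np.array([0,0,1.])
cap=np.r_[C,.167]+.07*ey
hinge=np.r_[C,.186]+.07*ey+.07*ex
def tool(zdir,xdir=-ez):
    return np.column_stack([xdir,np.cross(zdir,xdir),zdir])
def grip(th): return hinge+ex*(-.108*np.cos(th)+.028*np.sin(th))+ez*(.028*np.cos(th)+.108*np.sin(th))
E
python3 - <<'E'
from rig import *
from h import *
R=tool(-ey);print(cap,grip(0),grip(1.75))
off=.006*ez
for th in (0,.6,1.2,1.75): print(inverse_kinematics(grip(th)+off,R))
q=inverse_kinematics(cap+off,R);print("cap",q)
t=sense()
move_l(t["position"]+[0,0,.1],feed=.3)
movep(grip(0)+off+[0,0,.09],R)
command_gripper(.05,25)
s=sense();print(s["time_s"],s["position"].round(4),s["wrist_force"].round(2))
for n in("top","side"):
    p,d=camera(n);cv2.imwrite(f"pics/{n}1.png",cv2.resize(p[100:260,180:360],None,fx=4,fy=4)[:,:,::-1])
E
```

```text
[0.58074093 0.0194624  0.167     ] [0.5448242  0.00705319 0.214     ] [0.69113968 0.0576051  0.28727959]
[ 0.39430879  0.35716064 -0.60661139  1.85897028  0.23938649  0.99838436
 -1.55171101]
[ 0.39241556  0.36299791 -0.64304172  1.71845804  0.23664892  1.13888571
 -1.55736695]
[ 0.3306391   0.44422494 -0.64614806  1.5475023   0.27684387  1.24295676
 -1.59656211]
[ 0.25023922  0.54587949 -0.61571451  1.41243198  0.31802791  1.28310191
 -1.62486338]
cap [ 0.31324361  0.46186221 -0.55277495  1.82441257  0.29447691  0.93758528
 -1.60707312]
3.6333 [0.5448 0.007  0.31  ] [ 0.05 -0.22 -0.31]
```

View pics/side1.png

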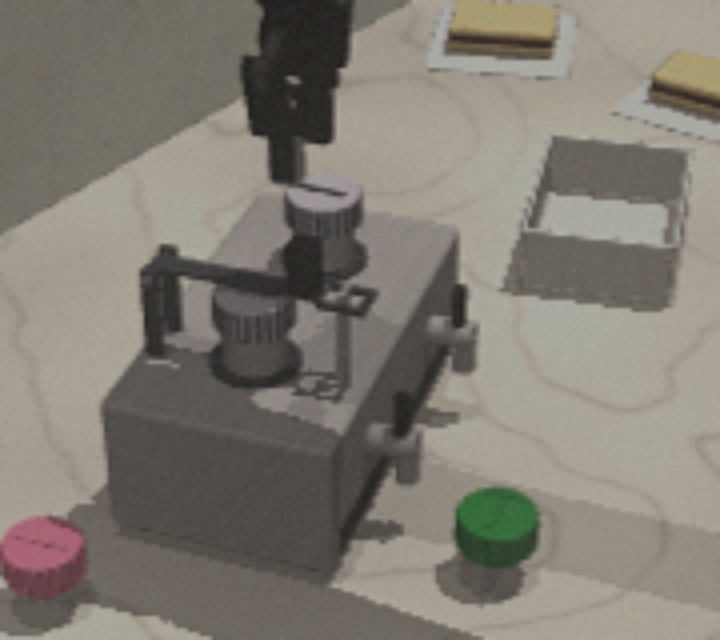

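The crop shows the open fingers at (287,160), above the black tab at (305,265), with nothing in the way. I'll descend, pinch and check.

Run:
```python
from rig import *
from h import *
hit=move_l(grip(0)+[0,0,.008],feed=.12,until_force=8)
s=sense();print(hit,s["time_s"],s["position"].round(4),s["wrist_force"].round(2))
if not hit:
    command_gripper(0.0,25)
    s=sense();print(s["time_s"],s["finger_gap"],s["wrist_force"].round(2))
    if .012<s["finger_gap"]<.024:
        b=s["wrist_force"]
        for th in np.arange(.2,.61,.2):
            move_l(grip(th)+[0,0,.008],feed=.15)
            s=sense();print(round(th,2),s["time_s"],s["finger_gap"].round(4),s["wrist_force"].round(2))
for n in("top","side"):
    p,d=camera(n);cv2.imwrite(f"pics/{n}2.png",cv2.resize(p[100:260,180:360],None,fx=4,fy=4)[:,:,::-1])
```

```text
False 4.6167 [0.5454 0.0073 0.2227] [ 0.3   0.37 -0.24]
5.0 0.017465687188630175 [-0.82  0.41  4.37]Traceback (most recent call last):
  File "<stdin>", line 12, in <module>
AttributeError: 'float' object has no attribute 'round'
```

The fingers closed at 17.5 mm, which matches the 18 mm tab. I'll fix the print error and continue the swing.

Run:
```python
from rig import *
from h import *
for th in list(np.arange(.4,1.61,.2))+[1.75]:
    move_l(grip(th)+[0,0,.008],feed=.2)
    s=sense();print(round(th,2),round(s["time_s"],2),round(s["finger_gap"],4),s["wrist_force"].round(2))
    if np.linalg.norm(s["wrist_force"])>35: print("stop");break
for n in("top","side"):
    p,d=camera(n);cv2.imwrite(f"pics/{n}2.png",cv2.resize(p[60:260,180:380],None,fx=3,fy=3)[:,:,::-1])
```

```text
0.4 5.56 0.0178 [-2.42  0.28  3.07]
0.6 5.82 0.0177 [-1.92  0.75  3.63]
0.8 6.08 0.0177 [0.36 1.18 0.82]
1.0 6.33 0.0177 [ 1.59  1.48 -1.95]
1.2 6.59 0.0176 [ 0.36  1.54 -2.68]
1.4 6.85 0.0174 [ 0.18  1.3  -0.89]
1.6 7.11 0.0177 [ 0.33  1.07 -0.95]
1.75 7.36 0.0173 [-0.03  0.7  -0.04]
```

View pics/side2.png

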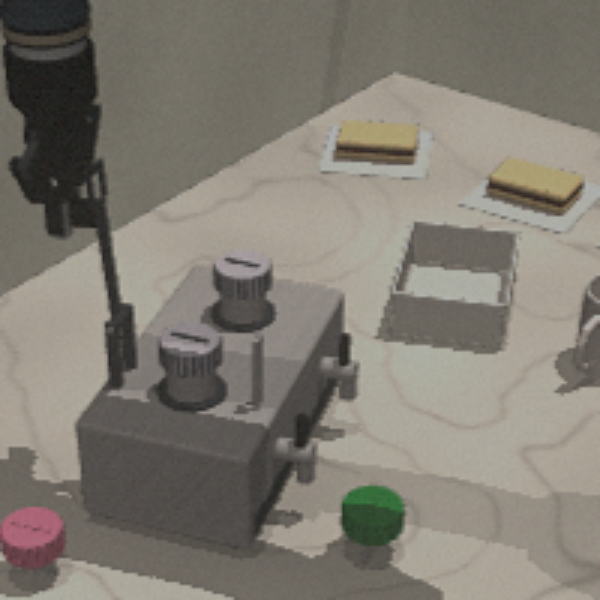

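The hasp stands just past vertical, with the strap from (118,310) to (100,165) and the tab in the fingers at (75,210). The cap at (190,350) is uncovered. I'll release it, let it fall back and move to above the cap.

Run:
```python
from rig import *
from h import *
command_gripper(.085,35)
sleep(.3)
s=sense();print(round(s["time_s"],2),s["wrist_force"].round(2))
move_l(s["position"]+[0,0,.06],feed=.25)
movep(cap+[0,0,.12],tool(-ey))
s=sense();print(round(s["time_s"],2),s["wrist_force"].round(2),s["position"].round(4),s["joint_pos"].round(3))
for n in("top","side"):
    p,d=camera(n);np.savez(n+"3.npz",p=p,d=d);cv2.imwrite(f"pics/{n}3.png",cv2.resize(p[60:260,180:380],None,fx=3,fy=3)[:,:,::-1])
```

```text
8.42 [-0.04 -0.94 -0.08]
9.41 [ 0.61  0.35 -0.06] [0.5802 0.0189 0.2862] [ 0.441  0.375 -0.714  1.696  0.264  1.171 -1.581]
```

View pics/side3.png

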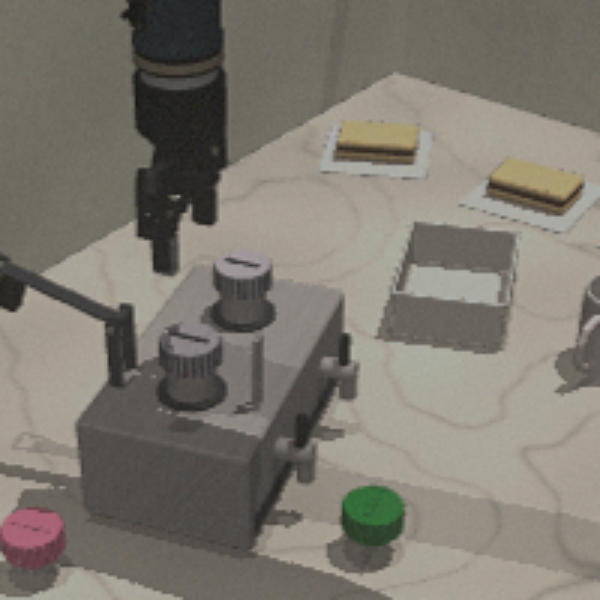

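View pics/top3.png

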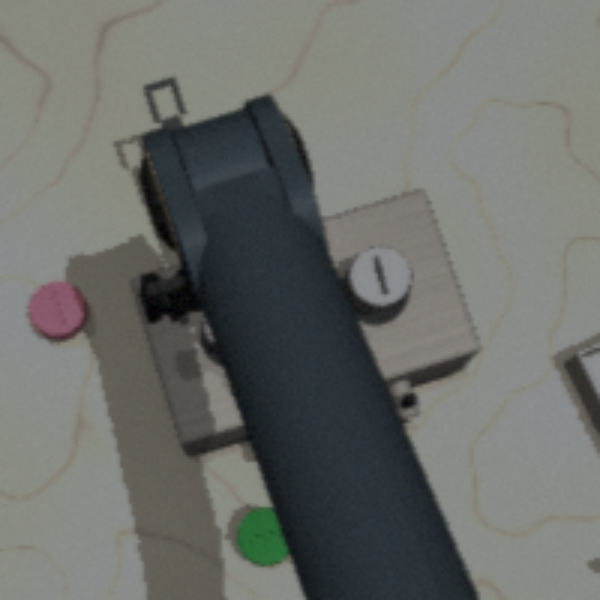

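The side view shows the hasp fallen back, with the strap running from the hinge at (125,315) to off-frame left at (0,270). In the top view the window end is at (165,100), well beyond the bracket, so it is folded. The cap is free at (190,355) in the side view. I'll turn joint 7 for symmetrical travel, descend and grip at 35 N.

Run:
```python
from rig import *
from h import *
q=inverse_kinematics(cap+[0,0,.06],tool(-ey))
q=np.array(q);print(q.round(3));q[6]=-.95
R0=sense()["tcp_rot"]
move_joints(q)
s=sense();R=s["tcp_rot"];print(round(s["time_s"],2),s["position"].round(4),"\n",R.round(3))
print("tool yaw change deg",np.degrees(np.arctan2(*(R@R0.T)[[1,0],0])))
command_gripper(.075,35)
hit=move_l(cap+[0,0,.005],feed=.1,until_force=8)
s=sense();print(hit,round(s["time_s"],2),s["position"].round(4),s["wrist_force"].round(2),s["ft_torque"].round(3))
if not hit:
    command_gripper(0.0,35)
    s=sense();print(round(s["time_s"],2),s["finger_gap"],s["position"].round(4),s["wrist_force"].round(2),s["ft_torque"].round(3),s["joint_pos"].round(3))
p,d=camera("side");cv2.imwrite(f"pics/side4.png",cv2.resize(p[60:260,180:380],None,fx=3,fy=3)[:,:,::-1])
```

```text
[ 0.42   0.43  -0.694  1.766  0.311  1.057 -1.623]
10.16 [0.5817 0.0201 0.2275] 
 [[ 0.001  0.537  0.844]
 [ 0.001  0.844 -0.537]
 [-1.     0.001  0.   ]]
tool yaw change deg 38.45513824188644
False 11.12 [0.5811 0.0197 0.1723] [ 0.34 -0.49 -0.05] [-0.041  0.002  0.039]
11.43 0.05517293513441066 [0.5814 0.0196 0.1731] [-1.24 -0.45  5.16] [-0.015  0.051 -0.021] [ 0.393  0.489 -0.666  1.82   0.363  0.956 -0.994]
```

View pics/side4.png

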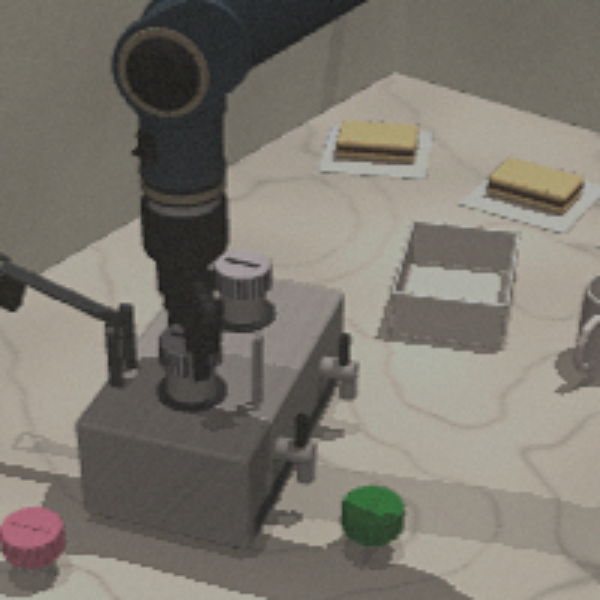

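The fingers hold the cap at (190,350) with a 55.2 mm gap, which agrees with 56 mm. I'll try the first direction, negative joint 7, in 5° steps.

Run:
```python
from rig import *
from h import *
s=sense();q=np.array(s["joint_pos"]);q0=q[6];b=s["ft_torque"][2]
for k in range(1,7):
    q[6]=q0-np.radians(5*k);move_joints(q)
    s=sense();t=s["ft_torque"][2];print(-5*k,round(s["time_s"],2),"tz",round(t,3),s["wrist_force"].round(1),round(s["joint_pos"][6],3))
    if abs(t)>.4: print("STOP felt");break
```

```text
-5 11.73 tz 0.012 [-0.4  0.8  1.8] -1.079
-10 11.98 tz 0.02 [-0.4 -1.2  2.6] -1.165
-15 12.23 tz -0.02 [-0.7  0.   2.2] -1.252
-20 12.48 tz 0.036 [ 0.1 -0.5  1.3] -1.339
-25 12.73 tz -0.039 [-0.1 -0.5  1.2] -1.426
-30 12.98 tz -0.022 [-0.2  0.1  1.9] -1.513
```

It ran free past 20°, so negative joint 7 is the loose way. I'll continue to the stop.

Run:
```python
from rig import *
from h import *
s=sense();q=np.array(s["joint_pos"]);q0=q[6]
for k in range(1,18):
    n=q0-np.radians(4*k)
    if n<-2.62: print("range");break
    q[6]=n;move_joints(q)
    s=sense();t=s["ft_torque"][2];print(-30-4*k,round(s["time_s"],2),"tz",round(t,3),s["wrist_force"].round(1),round(s["joint_pos"][6],3))
    if abs(t)>.4: print("STOP felt");break
```

```text
-34 13.23 tz -0.005 [ 0.1 -0.3  1.2] -1.58
-38 13.48 tz 0.0 [-0.4 -0.2  1.4] -1.65
-42 13.73 tz -0.007 [-0.3 -1.1  1.6] -1.72
-46 13.98 tz 0.011 [ 0.8 -0.3  1.9] -1.79
-50 14.23 tz 0.016 [ 0.2 -0.   0.5] -1.859
-54 14.48 tz -0.004 [ 0.3 -0.5  1.5] -1.929
-58 14.73 tz 0.021 [-0.5 -0.5  1.2] -1.999
-62 14.98 tz 0.05 [0.2 0.3 1.9] -2.069
-66 15.23 tz -0.03 [0.4 0.3 1.5] -2.139
-70 15.48 tz -0.047 [0.  0.  1.8] -2.209
-74 15.73 tz -0.018 [-0.8 -1.3  3.2] -2.278
-78 15.98 tz 0.783 [-1.8 -1.   2.7] -2.347
STOP felt
```

A stop at 0.78 N m after about 78°, inside the 65–85° band. I'll lift gently with a force guard.

Run:
```python
from rig import *
from h import *
s=sense();p0=s["position"]
hit=move_l(p0+[0,0,.02],feed=.05,until_force=15)
s=sense();print(hit,round(s["time_s"],2),s["position"].round(4),s["wrist_force"].round(2),s["ft_torque"].round(3),s["finger_gap"])
if not hit:
    hit=move_l(p0+[0,0,.11],feed=.08,until_force=15)
    sleep(.5);s=sense();print(hit,round(s["time_s"],2),s["position"].round(4),s["wrist_force"].round(2),s["finger_gap"])
for n in("top","side"):
    p,d=camera(n);cv2.imwrite(f"pics/{n}5.png",cv2.resize(p[40:260,160:380],None,fx=2.7,fy=2.7)[:,:,::-1])
```

```text
True 16.19 [0.5811 0.0195 0.1739] [0.12 0.72 5.22] [-0.053 -0.021  0.624] 0.0549872781258672
```

View pics/side5.png

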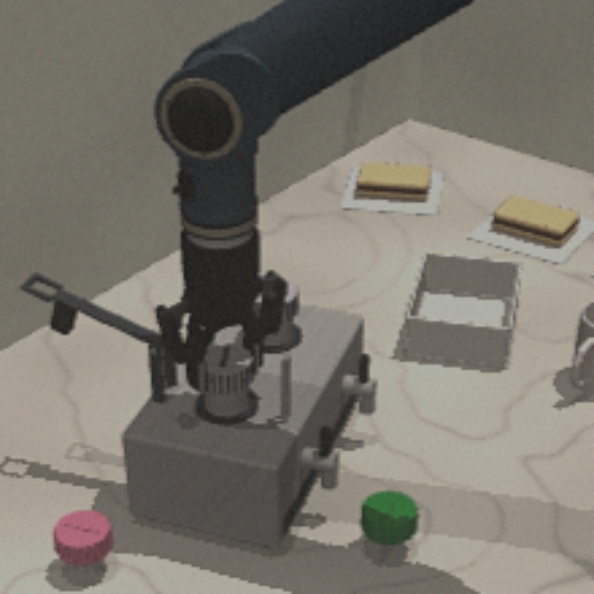

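View pics/top5.png

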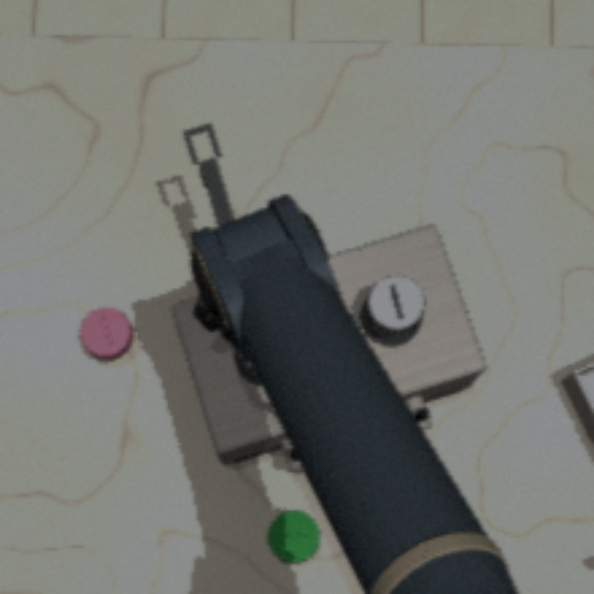

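The strap stays folded, from (205,140) in the top view, and the cap is still seated at (228,370) in the side view. The pull stopped after about 1 mm with 0.62 N m still wound in, so the cross bar may be binding on the stop. I'll relax the torque in 1° steps and pull again.

Run:
```python
from rig import *
from h import *
s=sense();q=np.array(s["joint_pos"]);q0=q[6];print(q0)
for k in range(1,5):
    q[6]=q0+np.radians(k);move_joints(q);s=sense();print(k,round(s["ft_torque"][2],3),s["wrist_force"].round(1),round(s["joint_pos"][6],4))
    if abs(s["ft_torque"][2])<.25: break
p0=s["position"]
hit=move_l(p0+[0,0,.02],feed=.04,until_force=25)
s=sense();print(hit,round(s["time_s"],2),p0[2],s["position"].round(4),s["wrist_force"].round(2),s["ft_torque"].round(3),s["finger_gap"])
p,d=camera("side");cv2.imwrite(f"pics/side6.png",cv2.resize(p[40:260,160:380],None,fx=2.7,fy=2.7)[:,:,::-1])
```

```text
-2.3452560287010447
1 0.249 [-0.9 -0.7  3.8] -2.328
False 17.19 0.17393877823480744 [0.581  0.0194 0.1941] [ 0.27 -0.27 -0.71] [ 0.01  -0.005 -0.028] 0.05501527029600811
```

View pics/side6.png

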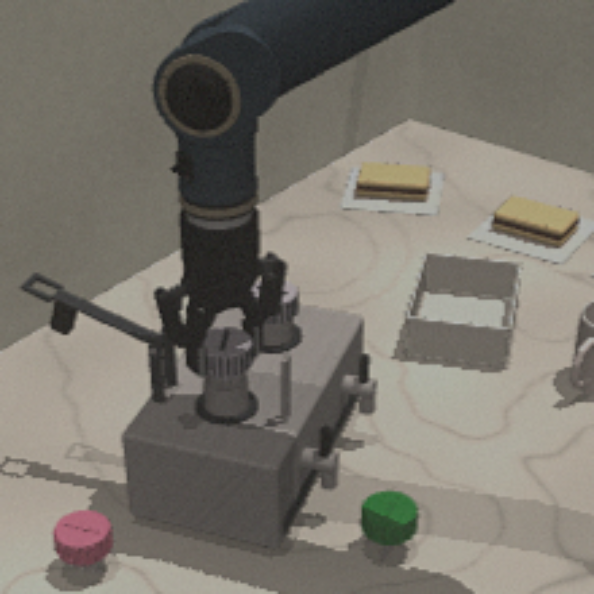

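The cap has risen about 20 mm with the fingers, from (228,370) to (228,352), and the force is low. I'll finish the lift.

Run:
```python
from rig import *
from h import *
s=sense();p0=s["position"]
hit=move_l([p0[0],p0[1],.2670],feed=.08,until_force=25)
sleep(.8);s=sense();print(hit,round(s["time_s"],2),s["position"].round(4),s["wrist_force"].round(2),s["finger_gap"],np.abs(s["qd"]).max())
for n in("top","side"):
    p,d=camera(n);np.savez(n+"7.npz",p=p,d=d);cv2.imwrite(f"pics/{n}7.png",cv2.resize(p[40:260,160:380],None,fx=2.7,fy=2.7)[:,:,::-1])
W=cloud(camera_params("top"),np.load("top7.npz")['d'])
m=(W[...,2]>.174)&(W[...,2]<.186)&(abs(W[...,0]-.626)<.05)&(abs(W[...,1]+.112)<.05);print(np.nanmean(W[m],0))
W=cloud(camera_params("side"),np.load("side7.npz")['d'])
m=(abs(W[...,0]-cap[0])<.045)&(abs(W[...,1]-cap[1])<.045)&(W[...,2]>.19)
P=np.argwhere(m);print(P.min(0),P.max(0))
```

```text
False 19.11 [0.5809 0.0193 0.267 ] [ 0.54  0.36 -1.11] 0.054984005432331555 0.0016855292490252367
[ 0.62614098 -0.11281679  0.17970211]
[ 10 221] [163 260]
```

View pics/side7.png

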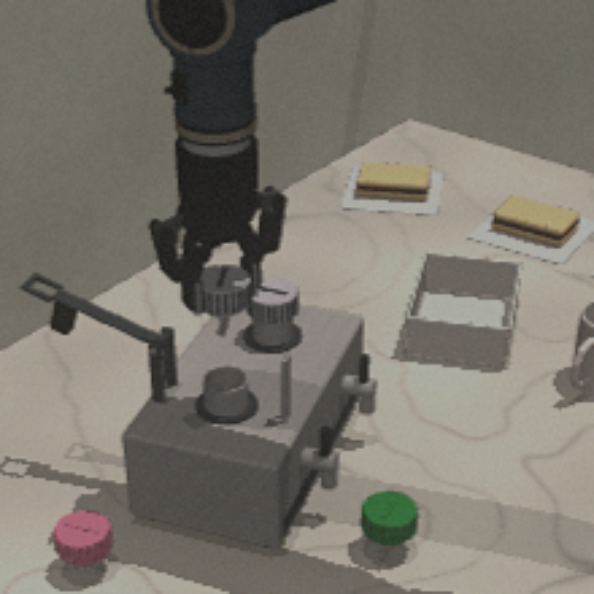

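View pics/top7.png

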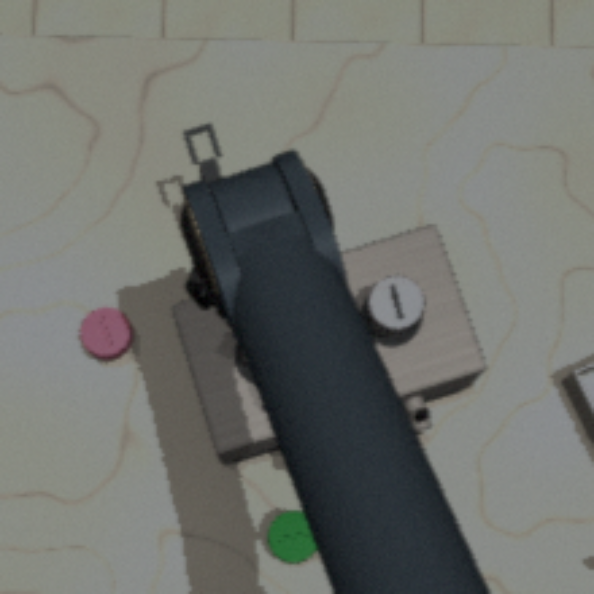

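The side view shows the cap in the fingers at (222,288), clear of the empty neck at (226,392), with its stem at (224,325). The other cap is seated at (274,300). Before handing in I'll check the cap's tilt and height from the saved depth.

Run:
```python
from rig import *
from h import *
d=np.load("side7.npz");W=cloud(camera_params("side"),d['d'])
# cap top/ribs in full-pixel crop: (222/2.7+160, 288/2.7+40)=(242,147)
u0,v0=242,143
top=W[v0-5:v0+4,u0-6:u0+7].reshape(-1,3);top=top[np.isfinite(top).all(1)]
med=np.median(top,0);k=abs(top[:,2]-med[2])<.01;top=top[k]
c=top.mean(0);n=np.linalg.svd(top-c)[2][2];print(len(top),c.round(4),"tilt deg",np.degrees(np.arccos(abs(n[2]))))
side=W[148:156,u0-8:u0+9].reshape(-1,3);print(np.nanmedian(side,0).round(4),np.nanmin(side[:,2]))
s=sense();print(round(s["time_s"],2),s["finger_gap"],s["position"].round(4))
```

```text
114 [0.5815 0.0177 0.2743] tilt deg 1.622682847260346
[0.5646 0.0404 0.2615] 0.1213182672678873
19.21 0.05445874004337905 [0.5809 0.0194 0.267 ]
```

The cap's top is at z = 0.274 with a tilt of 1.6°. That puts the grip centre at about 0.261, or 107 mm above the mouth, and about 2 mm off the neck's axis.

Run:
```python
from rig import *
finish_job()
s=sense();print(s["time_s"],s["finger_gap"],s["position"].round(4))
```

```text
the job is handed in; nothing more can be done
the job is handed in; nothing more can be done
```

I folded the hasp right back, unscrewed the cap that was under it, and handed the job in at about 19 s with the cap held above its neck. I got no verdict back, and the state could not be read after hand-in.

- **Hasp:** I pinched the tab, swung it past vertical and let it fall back. It was still folded back in the last pictures, though I judged that by eye and did not measure the angle.
- **Thread:** The first direction, negative joint 7, ran free at under 0.05 N m for about 78° and met a stop at 0.78 N m. That was the loose way, so I did not need to try the other.
- **Lift:** The first pull tripped its 15 N guard after about 1 mm, probably because the cap was still wound hard against the stop. After I eased it back 1°, it came straight out.

**Last checks before hand-in:**
- **Held cap:** its centre was about 107 mm above the mouth, about 2 mm off the neck's axis and tilted about 1.6°. The finger gap was 54 to 55 mm and the arm was still.
- **Other cap:** it measured within 1 mm of where it started.
- **Bystanders:** the arm went nowhere near the jar, mug or tub, and I did not measure them again.

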